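# Peel the top rivet tray off the stuck stack and hold it under the feeder's spout

## Robot

A 6-joint arm with a two-finger parallel gripper is mounted at the origin on the work surface. World frame = base frame: x ahead of the robot, y to its left, z up, the work surface at z = 0. Lengths are in m, angles in rad, forces in N, time in s.
With the tool pointing down it reaches from about 0.35 to 0.8 m from the base axis. Payload 7.3 kg.
Tool frame: the origin (TCP) lies at the very end of the fingers, on their centre line; the grasp point (between the pads) lies 19 mm behind it; z points along the fingers, y is the line along which they close (so a half turn about z gives the same grasp; the last joint's range is limited). The gripper opens to 85 mm and grips with 20 to 120 N. Pads are 22 mm wide; open, the fingers measure 114 mm over their backs; the gripper's body (76 mm by 85 mm) begins 54 mm behind the grasp point. The pads swing forward as they close: fully open they stand 13 mm farther back than shut.
Start: joints at [-1.494, 0.342, 1.524, -0, 1.275, -0.146], TCP at [0.116, -0.512, 0.231] pointing down, gripper open.
Joint ranges: [-2.53, 2.53], [-0.77, 2.02], [0.04, 2.7], [-1, 4.14], [0.28, 2.66], [-3.11, 3.11]. Speed limits (rad/s): [2.57, 2.57, 3.14, 3.14, 3.14, 3.14].

## Interface

Orientations are given as [roll, pitch, yaw] about the fixed x, y, z axes, in that order (R = Rz(yaw) Ry(pitch) Rx(roll)).
In Python, from rig import manip gives the robot as it stands.
- The arm moves only by the tool jog_arm, never from a script. Its argument "targets" is text: rows parted by semicolons, each of 4 numbers parted by spaces: the shift along the world's x, y, z in mm, then the turn about the world's z in rad. A call has 1 to 20 rows; each row is the pose to reach, as a shift and turn from the pose commanded when the call began; what a row does not reach only later rows make up. A row lasts 1/12 s, in which the tool goes at most 41.7 mm and 7.16 degrees, less where a joint would pass 70% of its speed; a pose out of reach is approached as far as the arm can. A call with a gripper value outside its range is refused whole. "claw" is the opening in per cent of the stroke, from 0 (shut) to 100 (fully open), set as the call begins (left out, the last holds). The fingers move at their own pace and stop on an object; "squeeze" is the grip in N (left out, the last holds). Time passes only in rows, so rows that repeat a pose let the fingers close. It gives the time, the measured TCP pose, the force, the opening and the grip force at its end, in the units of the state.
- manip.get_state(): the state, without advancing time (a new reading comes with each control period).
- manip.grab_frame(name): name is "side" or "top"; returns (picture, depth): 420x560x3 uint8, blue, green, red; 420x560 float32, m along the optical axis (not along the pixel's ray), 0 where there is no reading.
- manip.camera_info(name): a dict with "intrinsics" (3x3 intrinsics, pixels), "k1" (the pictures are not rectified: a ray, as slopes to the right and down, at radius r is drawn at 1 + k1 r^2 times it, then the intrinsics apply), "rvec" (rotation vector, rad) and "tvec" (3), from world to camera coordinates, as OpenCV has them. Camera axes: x right, y down, z forward; pixel columns grow to the right and rows downward; lengths in m; the calibration is good to about 2 mm. A picture is of the moment at which its call begins. camera_info takes no time and is no camera call.
- manip.hand_in(): hands the job in; it is judged then, once.
The state is a dict: "time_s": time; "joints": joint angles; "qvel": joint speeds; "joint_efforts": joint torques, N m; "tcp_pos": TCP position; "eef_rot": TCP orientation; "wrist_force": force on the tool from outside, world axes, zero at the start; "wrist_torque": the same for the moment, N m; "gripper_width": finger opening in m; "grip_force": force on a finger pad.
Only numpy, scipy, OpenCV 4.12 (cv2) and the standard library are available. Lean on these libraries where they do the work, as an engineer would, in place of code of your own. Each camera call takes 0.05 s, during which the arm holds its last target. There are 200 camera calls.

## Task

Turn the brass keeper nut counter-clockwise by about a quarter turn until its red dog no longer overhangs the trays. Then take the top tray by its yellow tab and peel it off the tight, sticking stack corner first, so that the tab's corner has come up by a good 20 mm while the diagonally opposite corner still rests on the stack, and leave the trays beneath and everything else on the bench where they are. Finish holding the tray by its tab, level, still and touching nothing else, with its middle straight below the rivet feeder's spout and about 4 to 8 cm under the mouth: do not put it down or let go.

Things in the scene. Friction and masses are not known exactly. Their poses are not given: they have to be found in the camera images.
- keeper (a joint): turn of the keeper nut about its upright axis, rad: 0 with the red dog pointing straight over the trays' rim (the stack's +y), growing counter-clockwise seen from above, stop at 1.75. It starts between 0 and 0.35; from 1.3 the dog is clear of the trays. Turns stiffly (0.12 N m friction) and stays where it is left.
- keeper_nut (a point): middle of the brass hexagon nut, half-way up: 30 mm across flats, 34 mm tall, centre 94 mm above the bench, on a post beside the stack's long side nearest the robot. The point turns with the nut: z up, one pair of flats faces along its x, and the red dog (16 wide, 8 thick, reaching 45 mm from the axis) points along its y right beneath the nut, 3 mm above the rim.
- stack_base: dark wooden board 230 x 200 x 20 mm, fixed to the bench, that carries the stack of three nested trays; origin on the bench under the trays' centre. x along the trays' long side (away from the yellow tab), z up. The keeper post stands at (30, -82) mm in this frame.
- top_tab (a point): grip point on the top tray's upright yellow tab, 23 mm above the rim top, 89 mm above the bench at the start. The tab is 10 mm thick along x, 30 mm wide along y, rises 42 mm above the rim, just outside the short side. Site axes are the tray's: x along the 180 mm side, away from the tab; y along the 120 mm side; z up. Tray frame (origin under its centre): (-99, -35, 53) mm.
- tray_centre (a point): centre of the top tray, half-way up. Open metal tray 180 x 120 x 30 mm, rim 10 wide x 8 mm, 0.11 to 0.21 kg. The tab point is at (-99, -35, +38) mm from here in the tray's axes. The three trays nest rim on rim, 8 mm apart. Two sprung rubber pads on the tab-corner side press their rims against a low fence on the opposite long side (both end at rim height), so they come up stiffly, 5 to 15 N.
- top_corner (a point): top of the top tray's rim at the corner with the yellow tab, (-85, -55, 30) mm in the tray's frame; 66 mm above the bench at the start.
- far_corner (a point): top of the top tray's rim at the diagonally opposite corner, (85, 55, 30) mm in the tray's frame; 66 mm above the bench at the start.
- tray_top: the top tray itself; origin at the centre of its underside, axes as for top_tab.
- tray_mid: second tray, alike, with a bare steel tab at the other end; origin at the centre of its underside.
- tray_bottom: lowest tray, alike, with a bare steel tab at the other end; origin at the centre of its underside.
- spout (a point): centre of the mouth of the feeder's downward spout, a steel tube 40 mm across with a red lip and a red collar on top, open downwards 200 mm above the bench.
- feeder: green rivet feeder, fixed: its spout hangs free, held by a thin chute that runs back 0.15 m along the feeder's +x (away from the robot) to the cabinet, which is 110 mm wide, 130 mm deep and 220 mm tall; a red collar crowns the spout 255 mm above the bench. Origin on the bench right below the spout.
- hammer: hammer lying on the bench, bystander
- brush: brush lying on the bench, bystander
- spanner: spanner lying on the bench, bystander
- rivet_jar: jar, 56 mm across, 85 mm tall, bystander
- chisel: cold chisel lying on the bench, 170 mm long, 18 mm high, bystander
- mug: blue mug, 90 mm tall, bystander
- oil_can: can, 66 mm across, 90 mm tall, bystander

How it is judged:
By the outcome, as a careful person would: the job done as asked, in the order asked, and still so for the second after the job is handed in, while the arm keeps its last pose, push and grip.
It also fails if it takes over 59 s, if anything falls off the work surface, if the arm or the gripper's body presses on something with over 40 N, if the wrist force passes 120 N, or if a joint passes its speed limit or range.

## Working session

There is one attempt and no reset: what is moved stays moved. The work goes in short steps, Python scripts to look and compute and a tool call to move; the robot and the scene stay as the last step left them, time stands still between calls to the robot, and variables do not carry over. Pictures are saved under pics/ and viewed, at most 10 in all, crops included, and the job is handed in when it is done.

Besides the shell and the picture viewer there is one more tool, called after "Request:" as name(argument=value, ...) on one line, values as JSON. jog_arm: Moves the arm, as the interface text tells. Its arguments: {"type":"object","properties":{"targets":{"type":"string"},"claw":{"type":"number"},"squeeze":{"type":"number"}},"required":["targets"]}

```bash
mkdir -p pics
cat > h.py <<'E'
import numpy as np, cv2
from rig import manip
def cam(n):
    c=manip.camera_info(n); K=np.array(c["intrinsics"],float); R,_=cv2.Rodrigues(np.array(c["rvec"],float)); return K,c["k1"],R,np.array(c["tvec"],float).ravel()
def slopes(n,uv):
    K,k1,R,t=cam(n); uv=np.atleast_2d(np.array(uv,float))
    d=np.stack([(uv[:,0]-K[0,2])/K[0,0],(uv[:,1]-K[1,2])/K[1,1]],1); s=d.copy()
    for _ in range(20): s=d/(1+k1*(s**2).sum(1,keepdims=True))
    return s
def plane(n,uv,z):
    K,k1,R,t=cam(n); s=slopes(n,uv); d=np.c_[s,np.ones(len(s))]@R; o=-R.T@t
    return o+d*((z-o[2])/d[:,2])[:,None]
def cloud(n,D):
    v,u=np.mgrid[:D.shape[0],:D.shape[1]]; s=slopes(n,np.c_[u.ravel(),v.ravel()]); K,k1,R,t=cam(n)
    P=(np.c_[s,np.ones(len(s))]*D.reshape(-1,1)-t)@R; P[D.ravel()==0]=np.nan
    return P.reshape(*D.shape,3)
def grab(n,f=None):
    I,D=manip.grab_frame(n)
    if f: cv2.imwrite(f"pics/{f}.png",I); np.save(f"pics/{f}.npy",D)
    return I,D
E
python3 - <<'E'
from h import *
for n in("top","side"):
    grab(n,n+"0"); K,k,R,t=cam(n); print(n,-R.T@t,R[2],K[0,0],k)
s=manip.get_state(); print(s)
E
```

```text
top [0.39559705 0.03112292 1.42289333] [ 0.09942377 -0.02478951 -0.99473634] 441.27134172787527 -0.007617758794664669
side [-0.28032231  0.78398441  1.22424696] [ 0.52449561 -0.48515916 -0.69966059] 534.5635516192557 0.002214913349240498
{'time_s': 0.1, 'joints': array([-1.49398410e+00,  3.42687789e-01,  1.52487792e+00, -2.79798001e-05,
        1.27539706e+00, -1.46021328e-01]), 'qvel': array([ 0.00022684, -0.00143117, -0.00279767,  0.00019629,  0.00013994,
       -0.00048909]), 'joint_efforts': array([ 1.19162625e-03, -4.34449661e+01, -2.46490699e+01, -2.35158004e-04,
        4.68518178e-03, -1.08332398e-05]), 'tcp_pos': array([ 0.11599823, -0.51167926,  0.23069263]), 'eef_rot': array([-3.14023322e+00, -1.72884017e-04,  2.22841601e-01]), 'wrist_force': array([0.32770181, 0.00981534, 0.12811879]), 'wrist_torque': array([ 0.00891307, -0.0103751 , -0.02664299]), 'grip_force': 0.0, 'gripper_width': 0.08548550356526662}
```

View pics/top0.png

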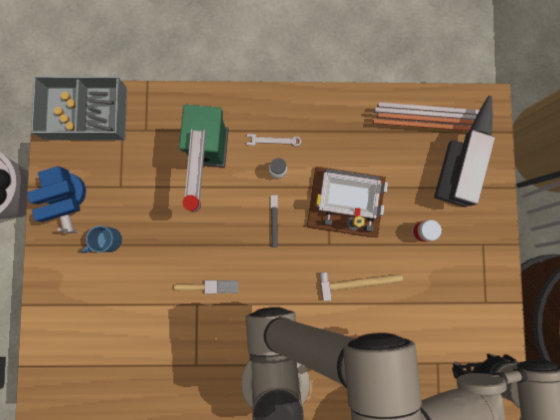

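View pics/side0.png

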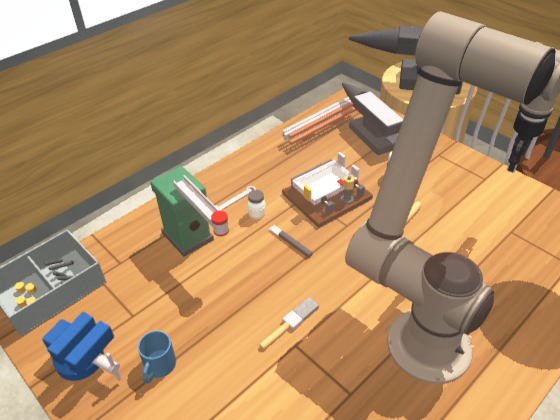

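The top view shows the stack at about (347,202), with the yellow tab at (319,201), the nut at (359,221) and the red dog at (357,212). The red spout collar is at (191,203). In the side view the tab is at (308,191), the nut at (349,183) and the collar at (220,220). Next I'll measure these and crop in closer.

Run:
```python
from h import *
A=cv2.imread("pics/top0.png");B=cv2.imread("pics/side0.png")
a=cv2.resize(A[160:245,300:400],None,fx=4,fy=4,interpolation=2);b=cv2.resize(B[140:225,275:375],None,fx=4,fy=4,interpolation=2)
cv2.imwrite("pics/c0.png",np.hstack([a,b]))
P=cloud("top",np.load("pics/top0.npy"))
H=cv2.cvtColor(A,cv2.COLOR_BGR2HSV)
def comps(m,lab,z):
    n,l,s,c=cv2.connectedComponentsWithStats(m.astype(np.uint8))
    for i in range(1,n):
        if s[i,4]>5 : print(lab,s[i],c[i].round(1),plane("top",c[i],z).round(4),np.nanmedian(P[l==i],0).round(4))
h,s_,v=H[...,0].astype(int),H[...,1],H[...,2]
roi=np.zeros(h.shape,bool);roi[160:245,170:400]=1
comps(roi&((h<5)|(h>173))&(s_>180)&(v>110),"red",.255)
comps(roi&(h>21)&(h<33)&(s_>150)&(v>120),"yel",.108)
# board & rim by height
x,y,z=P[...,0],P[...,1],P[...,2]
near=(abs(x-.68)<.2)&(abs(y+.15)<.25)
for lo,hi,lab in((.012,.03,"board"),(.056,.076,"rim")):
    m=near&(z>lo)&(z<hi); 
    n,l,s,c=cv2.connectedComponentsWithStats(m.astype(np.uint8))
    for i in range(1,n):
        if s[i,4]>100:
            q=P[l==i][:,:2].astype(np.float32); print(lab,s[i],q.mean(0),cv2.minAreaRect(q))
```

```text
red [183 196  15  15 175] [190.  202.5] [[0.535  0.2318 0.255 ]] [0.5352 0.2317 0.2545]
red [355 209   4   7  21] [356.9 212. ] [[ 0.5095 -0.2125  0.255 ]] [ 0.5271 -0.2502  0.0765]
yel [317 194   3  11  24] [318.  199.1] [[ 0.563  -0.1266  0.108 ]] [ 0.5635 -0.1267  0.1064]
board [ 307  167   62   62 1034] [ 0.5411918  -0.16418919] ((0.5689207315444946, -0.21022368967533112), (0.19305402040481567, 0.199879452586174), 81.42192077636719)
board [271 205   6  24 106] [0.51624995 0.00476075] ((0.5189391374588013, 0.0046692476607859135), (0.07475236058235168, 0.015720833092927933), 2.4325194358825684)
rim [ 315  169   68   52 1121] [ 0.59062004 -0.23546527] ((0.5824615359306335, -0.23000407218933105), (0.20441892743110657, 0.14236582815647125), 80.76283264160156)
```

View pics/c0.png

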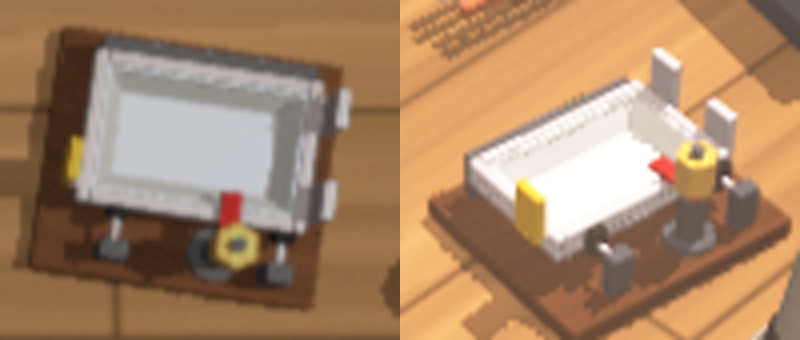

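The crop shows the rim corners in the top view near crop (100,48), (323,90), (305,232) and (80,200), the nut at (237,246), the dog at (231,208) and the tab at (76,160). In the side half, the nut is at (697,165) and the tab at (530,212). Now I'll work out the geometry.

Run:
```python
from h import *
c=lambda q:np.array([[300+a/4-.4,160+b/4-.4] for a,b in q])
r=plane("top",c([(100,48),(323,90),(305,232),(80,200)]),.066)[:,:2]
print("rim",r.round(4),r.mean(0),[np.linalg.norm(r[i]-r[i-1]).round(4) for i in range(4)])
e=(r[1]-r[0])+(r[2]-r[3]); f=(r[0]-r[3])+(r[1]-r[2]); yx=np.arctan2(e[1],e[0]); yy=np.arctan2(f[1],f[0])-np.pi/2
print("yaw",yx,yy)
B=plane("top",c([(62,28),(342,68),(312,306),(30,266)]),.02)[:,:2]; print("board",B.mean(0),[np.linalg.norm(B[i]-B[i-1]).round(4) for i in range(4)])
e2=(B[1]-B[0])+(B[2]-B[3]);print("byaw",np.arctan2(e2[1],e2[0]))
A=cv2.imread("pics/top0.png");S=cv2.imread("pics/side0.png")
P=cloud("top",np.load("pics/top0.npy"))
def cen(I,lab,box,f):
    H=cv2.cvtColor(I,cv2.COLOR_BGR2HSV).astype(int); m=f(H); x0,y0,x1,y1=box
    k=np.zeros(m.shape,bool);k[y0:y1,x0:x1]=m[y0:y1,x0:x1]; v,u=np.nonzero(k); print(lab,len(u),u.mean(),v.mean(),(u.min(),u.max(),v.min(),v.max())); return u.mean(),v.mean(),k
yel=lambda H:(H[...,0]>19)&(H[...,0]<34)&(H[...,1]>110)&(H[...,2]>90)
u,v,k=cen(A,"nut",(351,214,367,229),yel); print(plane("top",(u,v),.111).round(4), np.nanmedian(P[k],0).round(4))
u,v,k=cen(A,"tab",(312,190,322,208),yel); print(plane("top",(u,v),.1).round(4))
def ray(n,uv):
    K,k1,R,t=cam(n); d=np.r_[slopes(n,uv)[0],1]@R; return -R.T@t,d/np.linalg.norm(d)
def tri(a,b):
    (o,d),(p,q)=ray("top",a),ray("side",b); s=np.linalg.lstsq(np.c_[d,-q],p-o,rcond=None)[0]; x,y=o+d*s[0],p+q*s[1]; return ((x+y)/2).round(4),np.linalg.norm(x-y).round(4)
s2=lambda a,b:(275+(a-400)/4-.4,140+b/4-.4)
print("nut top tri",tri(c([(237,244)])[0],s2(697,152)))
# feeder
D=P; m=(D[...,2]>.205)&(D[...,2]<.235)&(D[...,0]>.6)&(D[...,0]<.95)&(D[...,1]>.1)&(D[...,1]<.4)
n,l,st,ce=cv2.connectedComponentsWithStats(m.astype(np.uint8))
for i in range(1,n):
    if st[i,4]>60: print("cab",st[i],cv2.minAreaRect(D[l==i][:,:2].astype(np.float32)))
red=lambda H:((H[...,0]<6)|(H[...,0]>172))&(H[...,1]>150)&(H[...,2]>90)
u,v,k=cen(A,"dog",(350,206,364,217),red); print(plane("top",(u,v),.077).round(4))
w,z,k=cen(S,"collar",(205,205,235,240),red); 
H=S[205:240,205:235]
print("collar tri",tri((190,202.5),(220,216)))
```

```text
rim [[ 0.655  -0.1533]
 [ 0.622  -0.3279]
 [ 0.5104 -0.3109]
 [ 0.5355 -0.136 ]] [ 0.58071414 -0.23202708] [np.float64(0.1207), np.float64(0.1778), np.float64(0.1128), np.float64(0.1766)]
yaw -1.7355391890522278 -1.7181525715373775
board [ 0.56752908 -0.22815529] [np.float64(0.1948), np.float64(0.2295), np.float64(0.195), np.float64(0.2279)]
byaw -1.7130236399920218
nut 72 358.59722222222223 221.375 (np.int64(354), np.int64(364), np.int64(216), np.int64(226))
[[ 0.4953 -0.2472  0.111 ]] [ 0.4937 -0.2467  0.1097]
tab 41 318.0 199.1219512195122 (np.int64(316), np.int64(320), np.int64(194), np.int64(204))
[[ 0.5639 -0.1274  0.1   ]]
nut top tri (array([ 0.4971, -0.2494,  0.1081]), np.float64(0.0021))
cab [ 179  105   43   49 1524] ((0.7489094138145447, 0.2142714262008667), (0.11125784367322922, 0.1302250474691391), 85.14144134521484)
cab [188 135  15  46 365] ((0.6613038182258606, 0.22324904799461365), (0.029768971726298332, 0.12539897859096527), 84.63732147216797)
dog 31 357.03225806451616 212.1290322580645 (np.int64(355), np.int64(359), np.int64(209), np.int64(216))
[[ 0.5265 -0.2502  0.077 ]]
collar 190 219.1315789473684 218.2736842105263 (np.int64(211), np.int64(227), np.int64(211), np.int64(235))
collar tri (array([0.5343, 0.2312, 0.251 ]), np.float64(0.0038))
```

The stack yaw is about -1.717 with its centre at about (0.582,-0.2305). The nut is at about (0.496,-0.248) with the keeper at about 0.1. The tab is at (0.5625,-0.127) and the spout at about (0.535,0.2315). These points agree with each other and with the given sizes. I'll go above the nut.

Request:
jog_arm(targets="380 264 -30 -0.27;380 264 -30 -0.27;380 264 -30 -0.27;380 264 -30 -0.27;380 264 -30 -0.27;380 264 -30 -0.27;380 264 -30 -0.27;380 264 -30 -0.27;380 264 -30 -0.27;380 264 -30 -0.27;380 264 -30 -0.27;380 264 -30 -0.27;380 264 -30 -0.27;380 264 -70 -0.27;380 264 -70 -0.27;380 264 -70 -0.27;380 264 -70 -0.27", claw=100, squeeze=60)

```text
time_s: 1.52
tcp_pos: [0.4955, -0.249, 0.1623]
eef_rot: [3.141, 0.0, -0.049]
wrist_force: [0.6, -0.3, 0.2]
gripper_width: 0.0851
grip_force: 0.0
```

Run:
```python
from h import *
s=manip.get_state();print(s["tcp_pos"],s["eef_rot"])
a,_=grab("top","t1");b,_=grab("side","s1")
cv2.imwrite("pics/c1.png",np.hstack([cv2.resize(a[160:245,300:400],None,fx=4,fy=4),cv2.resize(b[140:225,275:375],None,fx=4,fy=4)]))
```

```text
[ 0.49550751 -0.24902097  0.16227709] [ 3.14130975e+00  4.52457191e-05 -4.85452378e-02]
```

View pics/c1.png

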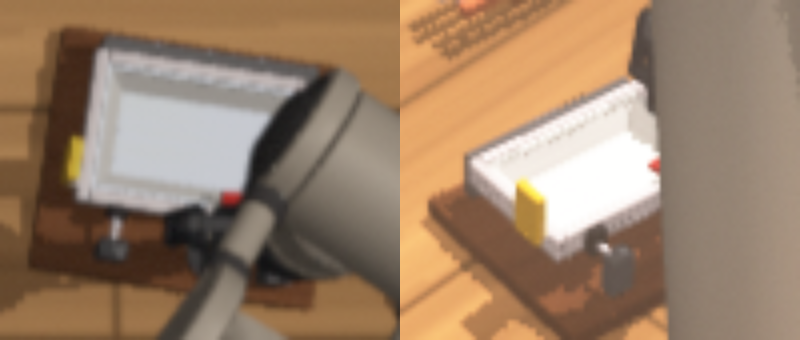

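The crop shows the arm over the nut. The tab at (76,160) and the tray haven't moved. I'll go down and close on the nut.

Request:
jog_arm(targets="0 0 -40 0;0 0 -70 0;0 0 -79 0;0 0 -79 0;0 0 -79 0")

```text
time_s: 2.03
tcp_pos: [0.4966, -0.2487, 0.0837]
eef_rot: [3.141, -0.001, -0.047]
wrist_force: [0.7, 0.1, 1.1]
gripper_width: 0.0853
grip_force: 0.0
```

Request:
jog_arm(targets="0 0 0 0;0 0 0 0;0 0 0 0;0 0 0 0;0 0 0 0;0 0 0 0;0 0 0 0;0 0 0 0", claw=0, squeeze=70)

```text
time_s: 2.7
tcp_pos: [0.4968, -0.25, 0.0839]
eef_rot: [3.138, -0.003, -0.047]
wrist_force: [-2.1, -5.2, 5.9]
gripper_width: 0.0289
grip_force: 69.6
```

Request:
jog_arm(targets="0 -1 0 0.08;0 -1 0 0.16;0 -1 0 0.24;0 -1 0 0.32;0 -1 0 0.4;0 -1 0 0.48;0 -1 0 0.56;0 -1 0 0.64;0 -1 0 0.72;0 -1 0 0.8;0 -1 0 0.88;0 -1 0 0.96;0 -1 0 1.04;0 -1 0 1.12;0 -1 0 1.2;0 -1 0 1.28;0 -1 0 1.36;0 -1 0 1.42;0 -1 0 1.42;0 -1 0 1.42")

```text
time_s: 4.37
tcp_pos: [0.4963, -0.2495, 0.0839]
eef_rot: [3.14, 0.001, 1.373]
wrist_force: [-3.0, -0.6, 8.4]
gripper_width: 0.029
grip_force: 69.9
```

Request:
jog_arm(targets="0 0 0 0;0 0 0 0;0 0 0 0;0 0 0 0;0 0 30 0;0 0 70 0;0 0 70 0;30 60 70 0.05;60 120 70 0.05;65 121 70 0.05;65 121 70 0.05;65 121 70 0.05;65 121 70 0.05", claw=100)

```text
time_s: 5.45
tcp_pos: [0.561, -0.1277, 0.152]
eef_rot: [-3.141, 0.0, 1.425]
wrist_force: [0.1, -1.2, -0.4]
gripper_width: 0.0851
grip_force: 0.0
```

Run:
```python
from h import *
s=manip.get_state();print(s["tcp_pos"],s["eef_rot"])
a,_=grab("top","t2");b,_=grab("side","s2")
cv2.imwrite("pics/c2.png",np.hstack([cv2.resize(a[160:245,300:400],None,fx=4,fy=4),cv2.resize(b[140:225,275:375],None,fx=4,fy=4)]))
```

```text
[ 0.56103477 -0.12768848  0.15201445] [-3.14125417e+00  4.34387293e-04  1.42485214e+00]
```

View pics/c2.png

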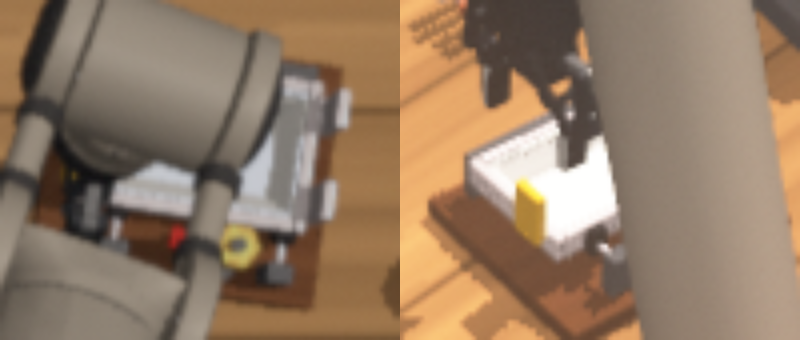

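The crop shows the dog now pointing left at (178,238), parallel to the rim and clear of the trays. The gripper is over the tab. I'll descend and grip.

Request:
jog_arm(targets="1 2 -40 0;1 2 -70 0;1 2 -80 0;1 2 -80 0;1 2 -80 0")

```text
time_s: 5.97
tcp_pos: [0.5621, -0.1271, 0.0729]
eef_rot: [3.141, 0.0, 1.421]
wrist_force: [-0.2, -1.1, -0.0]
gripper_width: 0.0855
grip_force: 0.0
```

Request:
jog_arm(targets="0 0 0 0;0 0 0 0;0 0 0 0;0 0 0 0;0 0 0 0;0 0 0 0;0 0 0 0;0 0 0 0", claw=0, squeeze=40)

```text
time_s: 6.63
tcp_pos: [0.5629, -0.1262, 0.0733]
eef_rot: [3.139, 0.0, 1.423]
wrist_force: [1.8, 1.1, 5.0]
gripper_width: 0.0292
grip_force: 40.2
```

Gripped at 29 mm, which fits the 30 mm tab width. Now I'll peel slowly, with a small arc towards the far end.

Request:
jog_arm(targets="0 0 1 0;0 0 2 0;0 -0.5 3 0;0 -0.5 4 0;0 -1 5 0;0 -1 6 0;0 -1 7 0;0 -1.5 8 0;0 -1.5 9 0;0 -2 10 0;0 -2 11 0;0 -2 12 0;0 -2 12 0")

```text
time_s: 7.72
tcp_pos: [0.5613, -0.1279, 0.0842]
eef_rot: [-3.14, -0.0, 1.423]
wrist_force: [0.4, -0.5, -4.0]
gripper_width: 0.0293
grip_force: 40.3
```

Run:
```python
from h import *
s=manip.get_state();print(s["tcp_pos"],s["eef_rot"],s["wrist_force"],s["wrist_torque"])
a,_=grab("top","t3");b,_=grab("side","s3")
cv2.imwrite("pics/c3.png",np.hstack([cv2.resize(a[160:245,300:400],None,fx=4,fy=4),cv2.resize(b[140:225,275:375],None,fx=4,fy=4)]))
```

```text
[ 0.56131134 -0.12787886  0.08416297] [-3.13984966e+00 -7.56503037e-05  1.42308347e+00] [ 0.39742648 -0.52077877 -4.01377575] [ 0.30755246 -0.12443704  0.11789936]
```

View pics/c3.png

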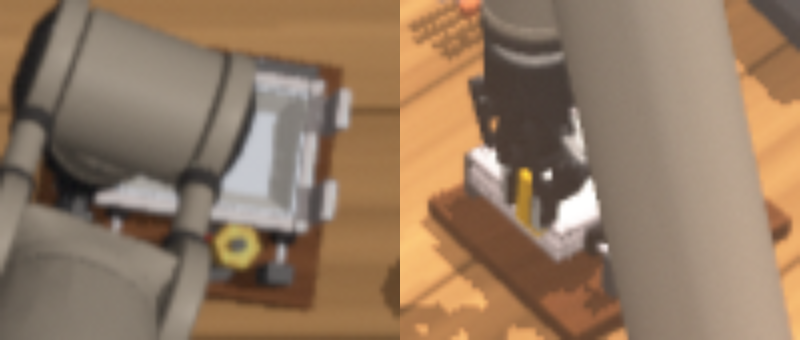

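The side crop shows the yellow tab between the fingers at (525,200), with its top about 10 crop px higher than before. I'll continue the peel and measure the tab's rise and the far rim.

Request:
jog_arm(targets="0 -0.5 1 0;0 -0.5 2 0;0 -1 3 0;0 -1 4 0;0 -1.5 5 0;0 -1.5 6 0;0 -2 7 0;0 -2 8 0;0 -2.5 9 0;0 -2.5 10 0;0 -3 11 0;0 -3 12 0;0 -3 13 0;0 -3 14 0;0 -3 15 0;0 -3 15 0")

```text
time_s: 9.15
tcp_pos: [0.5622, -0.1311, 0.0996]
eef_rot: [3.141, 0.0, 1.423]
wrist_force: [0.2, -1.0, -1.4]
gripper_width: 0.0295
grip_force: 40.4
```

```bash
cat > m.py <<'E'
from h import *
import sys
f=sys.argv[1]
s=manip.get_state();print(s["tcp_pos"],s["eef_rot"],s["wrist_force"],s["wrist_torque"])
a,d=grab("top",f+"t");b,e=grab("side",f+"s")
for n,D0,D in(("top",np.load("pics/top0.npy"),d),("side",np.load("pics/side0.npy"),e)):
    P0=cloud(n,D0);P=cloud(n,D); g=P-np.array([.582,-.2305,0]); cx,sx=np.cos(-1.717),np.sin(-1.717)
    X=g[...,0]*cx+g[...,1]*sx; Y=-g[...,0]*sx+g[...,1]*cx; Z=P[...,2]
    # tray: floor and rim plane fit by height regions
    for lab,m in(("floor",(abs(X)<70)&(abs(Y)<40)&(Z>.035)&(Z<.075)),("rimfar",(X>78)&(X<90)&(abs(Y)<55)&(Z>.05)&(Z<.12)) if 0 else ("rimfar",(X*1>.079)&(X<.09)&(abs(Y)<.055)&(Z>.055)&(Z<.1)),("rim-y",(Y<-.05)&(Y>-.06)&(abs(X)<.085)&(Z>.055)&(Z<.1)),("rim+y",(Y>.05)&(Y<.06)&(abs(X)<.085)&(Z>.055)&(Z<.1))):
        if lab=="floor": m=(abs(X)<.065)&(abs(Y)<.04)&(Z>.03)&(Z<.075)
        if m.sum()>8:
            A=np.c_[X[m],Y[m],np.ones(m.sum())]; k=np.linalg.lstsq(A,Z[m],rcond=None)[0]; r=Z[m]-A@k; ok=abs(r)<.004
            k=np.linalg.lstsq(A[ok],Z[m][ok],rcond=None)[0]
            print(n,lab,m.sum(),"slopes",k.round(3),"medZ",np.median(Z[m]).round(4),"was",np.nanmedian(P0[...,2][m]).round(4),"X",X[m].min().round(3),X[m].max().round(3))
H=cv2.cvtColor(b,cv2.COLOR_BGR2HSV).astype(int);yl=(H[...,0]>19)&(H[...,0]<34)&(H[...,1]>130)&(H[...,2]>90);yl[:,:290]=0;yl[:,330:]=0;yl[:150]=0;yl[215:]=0
v,u=np.nonzero(yl);print("tab px",len(u),u.min(),u.max(),v.min(),v.max())
cv2.imwrite(f"pics/{f}.png",np.hstack([cv2.resize(a[160:245,300:400],None,fx=4,fy=4),cv2.resize(b[140:225,275:375],None,fx=4,fy=4)]))
E
python3 m.py p4
```

```text
[ 0.56215778 -0.13108073  0.09956384] [3.14109577e+00 8.23870474e-05 1.42280019e+00] [ 0.20350482 -0.95622149 -1.41258044] [0.1457737  0.06193368 0.02735703]
top floor 204 slopes [-0.115  0.026  0.064] medZ 0.0585 was 0.0387 X -0.045 0.065
top rimfar 139 slopes [0.478 0.027 0.041] medZ 0.0818 was 0.0625 X 0.079 0.09
top rim-y 161 slopes [-0.049  0.759  0.126] medZ 0.0851 was 0.0644 X -0.071 0.085
top rim+y 43 slopes [-0.002 -0.047  0.086] medZ 0.0843 was 0.0634 X 0.043 0.085
side floor 61 slopes [0.093 0.034 0.059] medZ 0.0596 was 0.0384 X -0.059 0.019
side rim-y 37 slopes [0.174 1.366 0.169] medZ 0.0868 was 0.0388 X -0.084 -0.042
side rim+y 21 slopes [0.829 1.156 0.002] medZ 0.0824 was 0.0069 X -0.085 0.023
tab px 8 305 307 178 185
```

View pics/p4.png

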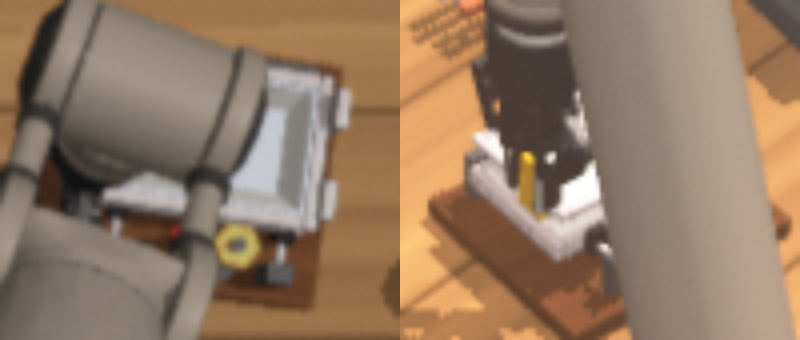

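The picture and depth show a problem. The tray came off almost level: the far rim rose from 0.0625 to about 0.082 and the tilt is only about 0.04. The grip held too stiffly, so I'll re-seat the tray along the same path and peel again with a much lighter grip.

Request:
jog_arm(targets="0 1 -3 0;0 1 -6 0;0 2 -9 0;0 3 -12 0;0 3 -15 0;0 4 -18 0;0 4 -20 0;0 5 -22 0;0 5 -24 0;0 5 -26 0;0 5 -27 0;0 5 -28 0;0 5 -28 0", squeeze=60)

```text
time_s: 10.33
tcp_pos: [0.5629, -0.126, 0.0735]
eef_rot: [3.139, 0.0, 1.423]
wrist_force: [-1.7, 3.6, 16.5]
gripper_width: 0.0289
grip_force: 63.5
```

```bash
python3 m.py p5
```

```text
[ 0.56292712 -0.12597507  0.07348897] [3.13868230e+00 4.49515657e-04 1.42337614e+00] [-1.68170972  3.58917121 16.47971632] [-0.10062201  0.66820971 -0.06837536]
top floor 266 slopes [-0.066  0.024  0.041] medZ 0.0381 was 0.0385 X -0.048 0.065
top rimfar 123 slopes [ 0.067 -0.005  0.059] medZ 0.0643 was 0.0635 X 0.079 0.09
top rim-y 134 slopes [-0.007 -0.271  0.05 ] medZ 0.0645 was 0.0654 X -0.077 0.084
top rim+y 54 slopes [ 0.016 -0.256  0.078] medZ 0.0652 was 0.0637 X 0.032 0.084
side floor 56 slopes [-0.035  0.128  0.038] medZ 0.0381 was 0.0386 X -0.058 0.013
side rim-y 25 slopes [0.064 0.301 0.084] medZ 0.0623 was 0.0636 X -0.084 -0.048
tab px 7 304 306 185 187
```

It's reseated: the far rim is back at 0.064. I'll regrip higher on the tab with the lightest squeeze.

Request:
jog_arm(targets="0 0 0 0;0 0 0 0;0 0 0 0;0 0 21 0;0 0 21 0;0 0 21 0;0 0 21 0", claw=70, squeeze=20)

```text
time_s: 11.02
tcp_pos: [0.5617, -0.126, 0.0916]
eef_rot: [-3.141, -0.0, 1.423]
wrist_force: [-0.0, -0.4, -0.0]
gripper_width: 0.0601
grip_force: 0.0
```

Request:
jog_arm(targets="0 0 0 0;0 0 0 0;0 0 0 0;0 0 0 0;0 0 0 0;0 0 0 0;0 0 0 0;0 0 0 0", claw=0, squeeze=20)

```text
time_s: 11.68
tcp_pos: [0.5626, -0.1261, 0.0922]
eef_rot: [3.14, 0.0, 1.423]
wrist_force: [5.3, 0.0, -3.5]
gripper_width: 0.029
grip_force: 22.6
```

Request:
jog_arm(targets="0 0 1 0;0 0 2 0;0 -0.5 3 0;0 -0.5 4 0;0 -1 5 0;0 -1 6 0;0 -1.5 7 0;0 -2 8 0;0 -2 9 0;0 -2 10 0;0 -2.5 11 0;0 -3 12 0;0 -3 13 0;0 -3 14 0;0 -3 14 0")

```text
time_s: 12.93
tcp_pos: [0.5618, -0.1291, 0.1065]
eef_rot: [-3.141, 0.0, 1.423]
wrist_force: [-0.2, -0.1, -2.1]
gripper_width: 0.0295
grip_force: 22.6
```

```bash
python3 m.py p6
```

```text
[ 0.56182147 -0.12907955  0.10648543] [-3.14132773e+00  6.97722214e-05  1.42264666e+00] [-0.23672915 -0.09200375 -2.08261757] [ 0.0032596   0.08313533 -0.10014094]
top floor 207 slopes [-0.1    0.016  0.047] medZ 0.0418 was 0.0385 X -0.046 0.065
top rimfar 116 slopes [0.153 0.011 0.052] medZ 0.0649 was 0.0635 X 0.079 0.09
top rim-y 129 slopes [-0.073 -0.02   0.07 ] medZ 0.0709 was 0.0648 X -0.071 0.085
top rim+y 38 slopes [-0.142  0.005  0.075] medZ 0.0659 was 0.0637 X 0.044 0.084
side floor 101 slopes [-0.061 -0.101  0.043] medZ 0.0461 was 0.0374 X -0.057 0.008
side rim-y 41 slopes [-0.058  1.262  0.141] medZ 0.0702 was 0.0609 X -0.085 -0.035
side rim+y 17 slopes [-0.043  1.126  0.007] medZ 0.0743 was 0.0626 X -0.084 0.028
tab px 7 306 307 181 184
```

This time it tilts about the far end: the slope is -0.073 and the far rim is still at 0.065. I'll continue.

Request:
jog_arm(targets="0 0 1 0;0 -0.5 2 0;0 -0.5 3 0;0 -1 4 0;0 -1 5 0;0 -1.5 6 0;0 -2 7 0;0 -2 8 0;0 -2 9 0;0 -2.5 10 0;0 -3 11 0;0 -3 12 0;0 -3 13 0;0 -3 13 0;0 -3 13 0")

```text
time_s: 14.28
tcp_pos: [0.5621, -0.1321, 0.1194]
eef_rot: [3.141, 0.0, 1.423]
wrist_force: [-0.1, -1.0, -2.4]
gripper_width: 0.0292
grip_force: 22.5
```

```bash
python3 m.py p7
```

```text
[ 0.56207826 -0.1320763   0.11941313] [3.14126823e+00 1.08517079e-04 1.42286833e+00] [-0.11207842 -1.01694492 -2.3904214 ] [ 0.08840823  0.0028717  -0.01738583]
top floor 168 slopes [-0.161  0.008  0.054] medZ 0.0466 was 0.0387 X -0.044 0.065
top rimfar 105 slopes [-0.225  0.002  0.084] medZ 0.0654 was 0.0635 X 0.079 0.089
top rim-y 133 slopes [-0.121  0.172  0.086] medZ 0.0756 was 0.0639 X -0.067 0.083
top rim+y 28 slopes [-0.107 -0.02   0.076] medZ 0.0669 was 0.0635 X 0.053 0.083
side floor 128 slopes [-0.06  -0.024  0.05 ] medZ 0.0519 was 0.0381 X -0.064 0.023
side rim-y 52 slopes [-0.112  1.163  0.142] medZ 0.081 was 0.0399 X -0.084 -0.035
side rim+y 27 slopes [ 0.032 -0.688  0.112] medZ 0.0833 was 0.0577 X -0.085 0.029
tab px 11 306 308 177 183
```

View pics/p7.png

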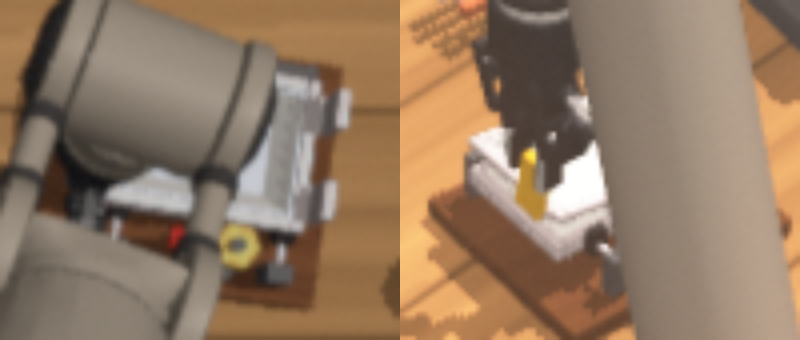

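The side crop shows the tab end raised clearly while the far end stays in the stack. The rim line puts the tab corner at about 0.087 (+21 mm) and the far rim at 0.065. I'll raise it a bit more, firm the grip and lift clear.

Request:
jog_arm(targets="0 -0.5 1 0;0 -0.5 2 0;0 -1 3 0;0 -1 4 0;0 -1 4 0;0 -1 4 0;0 -1 4 0")

```text
time_s: 14.97
tcp_pos: [0.5621, -0.133, 0.1234]
eef_rot: [3.141, 0.0, 1.423]
wrist_force: [0.4, 0.4, -2.4]
gripper_width: 0.0296
grip_force: 22.5
```

```bash
python3 m.py p8; python3 -c "
from h import *
print(plane('top',[(235,235),(274,245),(207,280),(278,168),(274,197),(324,285)],0).round(3))"
```

```text
[ 0.56207513 -0.13304266  0.12335821] [3.14132064e+00 1.83256004e-05 1.42276776e+00] [ 0.44433075  0.43914213 -2.40679475] [ 0.16482494 -0.00424143  0.01183469]
top floor 153 slopes [-0.164  0.003  0.055] medZ 0.0476 was 0.0387 X -0.041 0.065
top rimfar 98 slopes [-0.347 -0.007  0.095] medZ 0.0657 was 0.0637 X 0.079 0.09
top rim-y 137 slopes [-0.155  0.509  0.107] medZ 0.0764 was 0.064 X -0.068 0.084
top rim+y 30 slopes [-0.194 -0.035  0.082] medZ 0.0665 was 0.0637 X 0.056 0.085
side floor 139 slopes [-0.048  0.004  0.052] medZ 0.0528 was 0.0382 X -0.065 0.022
side rim-y 45 slopes [-0.234  0.169  0.079] medZ 0.0845 was 0.0391 X -0.085 -0.034
side rim+y 18 slopes [0. 0. 0.] medZ 0.0859 was 0.0026 X -0.084 0.029
tab px 10 306 308 176 192
[[ 0.46   0.13   0.   ]
 [ 0.428  0.004  0.   ]
 [ 0.317  0.218  0.   ]
 [ 0.679 -0.009  0.   ]
 [ 0.584  0.004  0.   ]
 [ 0.3   -0.155  0.   ]]
```

Request:
jog_arm(targets="0 0 0 0;0 0 0 0;0 0 0 0;0 0 0 0;0 0 2 0;0 0 4 0;0 0 7 0;0 0 10 0;0 0 14 0;0 0 20 0;0 0 28 0;0 0 38 0;0 0 50 0;0 0 65 0;0 0 80 0;0 0 90 0;0 0 90 0;0 0 90 0", squeeze=120)

```text
time_s: 16.57
tcp_pos: [0.5622, -0.1331, 0.2139]
eef_rot: [3.14, 0.0, 1.423]
wrist_force: [-0.7, -0.8, -2.7]
gripper_width: 0.0262
grip_force: 118.5
```

The peel is done: the far rim stayed at 0.066 with the tab corner at about 0.09. The tray is now free but tilted. I'll carry it over clear bench and press its far edge lightly on the bench, still gripped, to swing it level.

Request:
jog_arm(targets="-4 10 0 0;-10 27 0 0;-18 47 0 0;-26 68 0 0;-35 90 0 0;-44 112 0 0;-53 135 0 0;-62 158 0 0;-71 181 0 0;-80 204 0 0;-89 227 0 0;-98 250 0 0;-107 273 0 0;-116 296 0 0;-124 318 0 0;-131 338 0 0;-137 353 0 0;-141 362 0 0;-142 366 0 0;-142 366 0 0")

```text
time_s: 18.23
tcp_pos: [0.4194, 0.2334, 0.2129]
eef_rot: [-3.141, 0.0, 1.424]
wrist_force: [0.5, -0.3, -2.5]
gripper_width: 0.0261
grip_force: 118.6
```

Run:
```python
from h import *
s=manip.get_state();print(s["tcp_pos"],s["wrist_force"])
a,_=grab("top","t9");b,_=grab("side","s9")
cv2.imwrite("pics/v9.png",np.hstack([cv2.resize(a[130:290,150:400],None,fx=1.6,fy=1.6),cv2.resize(b[120:345,100:350],(400,360))[:256]]) if 0 else np.hstack([cv2.resize(a[130:330,180:390],(400,380)),cv2.resize(b[130:330,160:370],(400,380))]))
```

```text
[0.41938584 0.23344808 0.2128798 ] [ 0.50554127 -0.3159504  -2.46437453]
```

View pics/v9.png

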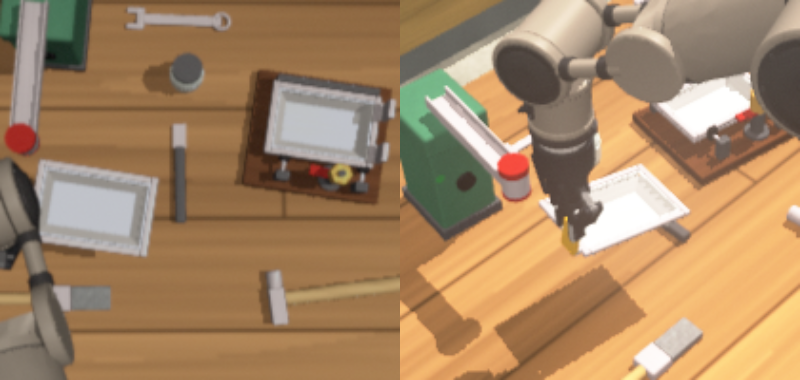

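The left view shows the tray held at crop (95,207), with the two lower trays, the dog and the other items undisturbed. The tray is well visible, so I'll measure its tilt and floor by plane fit.

```bash
cat > tilt.py <<'E'
from h import *
import sys
def go(f):
    s=manip.get_state(); T=s["tcp_pos"]; yaw=s["eef_rot"][2]-1.425-1.717
    I,D=grab("top",f); P=cloud("top",D); c,sn=np.cos(yaw),np.sin(yaw)
    ctr=T[:2]-np.array([c*-.099-sn*-.035,sn*-.099+c*-.035]); g=P[...,:2]-ctr
    X=g[...,0]*c+g[...,1]*sn;Y=-g[...,0]*sn+g[...,1]*c;Z=P[...,2]
    m=(abs(X)<.065)&(abs(Y)<.038)&(Z>T[2]-.12)&(Z<T[2]+.02); x,y,z=X[m],Y[m],Z[m]; A=np.c_[x,y,np.ones(len(x))]; w=np.ones(len(x),bool)
    for _ in range(6):
        k=np.linalg.lstsq(A[w],z[w],rcond=None)[0]; r=abs(z-A@k); w=r<max(.003,2*np.median(r))
    H=cv2.cvtColor(I,cv2.COLOR_BGR2HSV); 
    wh=(H[...,1]<70)&(H[...,2]>120)&(abs(X)<.12)&(abs(Y)<.09)&(Z>T[2]-.1)&(Z<T[2]+.02)
    n,l,st,_=cv2.connectedComponentsWithStats(wh.astype(np.uint8)); i=1+st[1:,4].argmax()
    R=cv2.minAreaRect(P[l==i][:,:2].astype(np.float32)); fl=P[...,:3][m][w].mean(0)
    print("t",s["time_s"],"tcp",T,"yaw",yaw,"ctr_pred",ctr,"\nfloor slopes x,y",k[:2],"z0",k[2],len(x),w.sum(),"z0-tcp",k[2]-T[2],"rect",R,"F",s["wrist_force"])
go(sys.argv[1])
E
python3 tilt.py t10
```

```text
t 18.3333 tcp [0.42008952 0.23248521 0.21308667] yaw -1.7193262467005825 ctr_pred [0.44005371 0.12939577] 
floor slopes x,y [-0.15976383 -0.00878504] z0 0.14137787802553392 1202 956 z0-tcp -0.07170878748924983 rect ((0.4413564205169678, 0.1352766752243042), (0.17708876729011536, 0.11724071204662323), 81.29561614990234) F [-0.16600185 -0.54445457 -1.96301374]
```

The tilt is 0.16 rad about tray y and roll is about 0. The far edge should touch the bench at a TCP of about 0.09, and the tray should be level at about 0.058.

Request:
jog_arm(targets="0 0 -6 0;0 0 -18 0;0 0 -34 0;0 0 -52 0;0 0 -70 0;0 0 -88 0;0 0 -102 0;0 0 -112 0;0 0 -118 0;0 0 -118 0;0 0 -118 0")

```text
time_s: 19.3
tcp_pos: [0.4203, 0.2326, 0.0953]
eef_rot: [-3.142, 0.0, 1.422]
wrist_force: [0.6, 0.7, -1.2]
gripper_width: 0.0261
grip_force: 118.5
```

Request:
jog_arm(targets="0 0 -2 0;0 0 -4 0;0 0 -6 0;0 0 -8 0;0 0 -10 0;0 0 -12 0;0 0 -14 0;0 0 -16 0;0 0 -18 0;0 0 -20 0;0 0 -22 0;0 0 -24 0;0 0 -26 0;0 0 -28 0;0 0 -30 0;0 0 -30 0;0 0 -30 0", squeeze=35)

```text
time_s: 20.72
tcp_pos: [0.4202, 0.233, 0.0654]
eef_rot: [3.141, -0.0, 1.423]
wrist_force: [1.2, 2.8, 3.4]
gripper_width: 0.0262
grip_force: 119.2
```

```bash
python3 tilt.py t11
```

```text
t 20.7167 tcp [0.42024999 0.23301568 0.06541859] yaw -1.7188856014810745 ctr_pred [0.4402596  0.12993506] 
floor slopes x,y [-0.0642122 -0.0056288] z0 0.00575442450593816 972 780 z0-tcp -0.059664163942332565 rect ((0.4423762857913971, 0.13316863775253296), (0.18613941967487335, 0.12468687444925308), 81.32096099853516) F [1.20807721 2.79589337 3.37872322]
```

It's pivoting as intended, with only about 5 N. The remaining slope of -0.064 calls for about 11 mm more.

Request:
jog_arm(targets="0 0 -2 0;0 0 -4 0;0 0 -6 0;0 0 -8 0;0 0 -9 0;0 0 -10 0;0 0 -11 0;0 0 -11 0;0 0 -11 0")

```text
time_s: 21.52
tcp_pos: [0.4209, 0.2336, 0.0562]
eef_rot: [3.139, -0.002, 1.422]
wrist_force: [-2.7, 3.0, 22.0]
gripper_width: 0.0262
grip_force: 121.5
```

```bash
python3 tilt.py t12
```

```text
t 21.5167 tcp [0.42085821 0.23355971 0.05621937] yaw -1.7195593989504792 ctr_pred [0.44079836 0.13046562] 
floor slopes x,y [0.00191489 0.001693  ] z0 0.0029279614500243812 970 793 z0-tcp -0.05329141244668514 rect ((0.4407845735549927, 0.1282375454902649), (0.18131759762763977, 0.12451159209012985), 80.86248016357422) F [-2.65812562  2.96825639 22.04603488]
```

It's level now (slopes ≤ 0.002). I'll lift gently and recheck.

Request:
jog_arm(targets="0 0 1 0;0 0 2 0;0 0 3 0;0 0 5 0;0 0 8 0;0 0 12 0;0 0 18 0;0 0 26 0;0 0 36 0;0 0 48 0;0 0 62 0;0 0 76 0;0 0 90 0;0 0 103 0;0 0 114 0;0 0 121 0;0 0 125 0;0 0 127 0;0 0 127 0;0 0 127 0", squeeze=120)

```text
time_s: 23.23
tcp_pos: [0.4197, 0.2329, 0.1808]
eef_rot: [-3.141, 0.0, 1.423]
wrist_force: [-0.4, 1.1, -2.3]
gripper_width: 0.0264
grip_force: 118.4
```

```bash
python3 tilt.py t13
```

```text
t 23.2333 tcp [0.41967362 0.23287194 0.18082041] yaw -1.7193068491626684 ctr_pred [0.4396398  0.12978289] 
floor slopes x,y [-0.10564672 -0.00477587] z0 0.11542665379244886 1155 898 z0-tcp -0.06539375970920815 rect ((0.4397938847541809, 0.1321645826101303), (0.17877307534217834, 0.11741393059492111), 80.85750579833984) F [-0.35304054  1.05937226 -2.28474964]
```

After lifting, it drooped to -0.106: the shallow grip patch is too soft in pitch. I'll go back down, slide the fingers deeper along the tab with a light grip without letting go, then clamp hard.

Request:
jog_arm(targets="0 0 -4 0;0 0 -14 0;0 0 -28 0;0 0 -44 0;0 0 -60 0;0 0 -76 0;0 0 -88 0;0 0 -96 0;0 0 -102 0;0 0 -106 0;0 0 -110 0;0 0 -114 0;0 0 -117 0;0 0 -120 0;0 0 -122 0;0 0 -124 0;0 0 -125 0;0 0 -125 0;0 0 -125 0")

```text
time_s: 24.87
tcp_pos: [0.4206, 0.2332, 0.0568]
eef_rot: [3.14, -0.001, 1.423]
wrist_force: [1.4, 3.0, 5.3]
gripper_width: 0.0262
grip_force: 119.6
```

Request:
jog_arm(targets="0 0 0 0;0 0 0 0;0 0 0 0;0 0 0 0", claw=0, squeeze=20)

```text
time_s: 25.2
tcp_pos: [0.4205, 0.2333, 0.0568]
eef_rot: [3.14, -0.001, 1.423]
wrist_force: [1.3, 4.0, 5.6]
gripper_width: 0.0266
grip_force: 119.6
```

Request:
jog_arm(targets="0 0 0 0;0 0 0 0;0 0 0 0", claw=34, squeeze=20)

```text
time_s: 25.45
tcp_pos: [0.4198, 0.2328, 0.0561]
eef_rot: [-3.141, 0.0, 1.423]
wrist_force: [0.0, 1.5, 1.5]
gripper_width: 0.0294
grip_force: 27.9
```

The grip is down to 28 N. Now I'll slide down 20 mm and clamp.

Request:
jog_arm(targets="0 0 -2 0;0 0 -4 0;0 0 -6 0;0 0 -8 0;0 0 -10 0;0 0 -12 0;0 0 -14 0;0 0 -16 0;0 0 -18 0;0 0 -20 0;0 0 -20 0")

```text
time_s: 26.37
tcp_pos: [0.4228, 0.2355, 0.0386]
eef_rot: [3.135, -0.006, 1.423]
wrist_force: [0.1, 11.4, 18.3]
gripper_width: 0.0293
grip_force: 35.7
```

Request:
jog_arm(targets="0 0 0 0;0 0 0 0;0 0 0 0;0 0 0 0;0 0 0 0;0 0 0 0", claw=0, squeeze=120)

```text
time_s: 26.87
tcp_pos: [0.4228, 0.2352, 0.0388]
eef_rot: [3.135, -0.005, 1.423]
wrist_force: [0.1, 9.6, 19.8]
gripper_width: 0.0268
grip_force: 117.1
```

```bash
python3 tilt.py t14
```

```text
t 26.8667 tcp [0.42282564 0.23520455 0.03876227] yaw -1.7194466562484403 ctr_pred [0.44277741 0.13211271] 
floor slopes x,y [ 0.25170314 -0.00576126] z0 0.016388968546962708 979 770 z0-tcp -0.022373306010439402 rect ((0.44615477323532104, 0.13552173972129822), (0.1665172576904297, 0.12611746788024902), 82.9123306274414) F [ 0.08267431  9.62174489 19.8066025 ]
```

Pushing on the tab tipped the far end up (slope +0.25), which is useful as pre-compensation against droop. I'll lift and see where it settles.

Request:
jog_arm(targets="0 0 2 0;0 0 4 0;0 0 7 0;0 0 11 0;0 0 16 0;0 0 22 0;0 0 30 0;0 0 38 0;0 0 45 0;0 0 50 0;0 0 53 0;0 0 54 0;0 0 54 0;0 0 54 0")

```text
time_s: 28.08
tcp_pos: [0.4198, 0.2329, 0.0901]
eef_rot: [-3.141, 0.0, 1.423]
wrist_force: [-1.1, -0.8, -1.6]
gripper_width: 0.0269
grip_force: 118.4
```

```bash
python3 tilt.py t15
```

```text
t 28.0833 tcp [0.41984908 0.23290513 0.09012699] yaw -1.719209815570641 ctr_pred [0.43982527 0.12981803] 
floor slopes x,y [ 0.22213673 -0.01394029] z0 0.06523801906846602 1051 857 z0-tcp -0.02488896891490297 rect ((0.44419386982917786, 0.13323940336704254), (0.1803566813468933, 0.1307789534330368), 82.90028381347656) F [-1.10345593 -0.83018541 -1.5809996 ]
```

Request:
jog_arm(targets="0 0 0 0;0 0 0 0;0 0 0 0;0 0 0 0;0 0 0 0;0 0 0 0;0 0 0 0;0 0 0 0;0 0 0 0;0 0 0 0")

```text
time_s: 28.97
tcp_pos: [0.42, 0.233, 0.0903]
eef_rot: [3.142, 0.0, 1.423]
wrist_force: [0.8, 0.0, -2.6]
gripper_width: 0.0267
grip_force: 118.4
```

```bash
python3 tilt.py t16
```

```text
t 28.9667 tcp [0.41999617 0.23295931 0.09031702] yaw -1.7191454402903954 ctr_pred [0.439979   0.12987348] 
floor slopes x,y [ 0.2208346  -0.01007163] z0 0.06520382974798754 1051 830 z0-tcp -0.025113186897002884 rect ((0.4438745975494385, 0.12999120354652405), (0.1848343461751938, 0.13117755949497223), 83.25751495361328) F [ 0.80738576  0.03581017 -2.63927213]
```

It's stable with no creep, at +0.22 (far end up). I'll lower it to about flat height, loosen a little so it settles toward level, and measure.

Request:
jog_arm(targets="0 0 -4 0;0 0 -10 0;0 0 -18 0;0 0 -26 0;0 0 -33 0;0 0 -38 0;0 0 -41 0;0 0 -41 0")

```text
time_s: 29.68
tcp_pos: [0.4196, 0.2328, 0.0484]
eef_rot: [-3.14, 0.001, 1.423]
wrist_force: [0.8, -0.0, -1.8]
gripper_width: 0.0268
grip_force: 118.4
```

Request:
jog_arm(targets="0 0 0 0;0 0 0 0;0 0 0 0;0 0 0 0", claw=34, squeeze=20)

```text
time_s: 30.02
tcp_pos: [0.4202, 0.233, 0.0496]
eef_rot: [3.141, -0.0, 1.423]
wrist_force: [-0.2, -0.0, -0.9]
gripper_width: 0.0291
grip_force: 33.7
```

```bash
python3 tilt.py t17
```

```text
t 30.0167 tcp [0.42023303 0.23304615 0.04964329] yaw -1.71914498704791 ctr_pred [0.4402159  0.12996033] 
floor slopes x,y [ 0.22396291 -0.00845583] z0 0.024902087946453006 994 785 z0-tcp -0.024741197152736535 rect ((0.4429634213447571, 0.12957701086997986), (0.17763933539390564, 0.12710614502429962), 82.96916961669922) F [-0.23690975 -0.04097337 -0.90046515]
```

Request:
jog_arm(targets="0 0 0 0;0 0 0 0;0 0 0 0", claw=34.7)

```text
time_s: 30.32
tcp_pos: [0.4202, 0.233, 0.0496]
eef_rot: [3.141, -0.0, 1.423]
wrist_force: [0.6, -0.6, -0.2]
gripper_width: 0.0298
grip_force: 12.9
```

```bash
python3 tilt.py t18
```

```text
t 30.3167 tcp [0.42021691 0.23297613 0.04959465] yaw -1.7191984304741637 ctr_pred [0.44019427 0.12988925] 
floor slopes x,y [ 0.0061507  -0.00861852] z0 0.0027789977691062653 967 774 z0-tcp -0.04681564889970072 rect ((0.4419432580471039, 0.13318637013435364), (0.18383003771305084, 0.12452284246683121), 81.4798812866211) F [ 0.63880932 -0.63750857 -0.19285176]
```

It's flat again and still gripped, with 6 mm more depth than before. Clamp and lift.

Request:
jog_arm(targets="0 0 0 0;0 0 0 0;0 0 0 0;0 0 0 0;0 0 0 0;0 0 0 0;0 0 2 0;0 0 4 0;0 0 7 0;0 0 11 0;0 0 16 0;0 0 22 0;0 0 28 0;0 0 33 0;0 0 37 0;0 0 39 0;0 0 40 0;0 0 40 0;0 0 40 0", claw=0, squeeze=120)

```text
time_s: 31.95
tcp_pos: [0.4199, 0.2329, 0.0892]
eef_rot: [-3.141, 0.0, 1.423]
wrist_force: [1.0, 0.1, -1.2]
gripper_width: 0.0272
grip_force: 118.4
```

```bash
python3 tilt.py t19
```

```text
t 31.95 tcp [0.41989374 0.23294188 0.08919262] yaw -1.7191352164834413 ctr_pred [0.43987761 0.12985626] 
floor slopes x,y [ 0.00229067 -0.00702002] z0 0.04120998024440653 1023 826 z0-tcp -0.04798264136924839 rect ((0.442126989364624, 0.13452038168907166), (0.18615387380123138, 0.12797734141349792), 81.18131256103516) F [ 1.02987284  0.05614041 -1.22251177]
```

It's level (slopes 0.002 and -0.007). I'll lift, turn the tray by 1.6 rad so the tab faces the robot, then slide it under the spout.

Request:
jog_arm(targets="-2 -2 4 0;-6 -6 12 0;-11 -11 24 0;-16 -16 38 0;-20 -20 52 0;-23 -23 65 0;-25 -25 75 0;-25 -25 82 0;-25 -25 86 0.03;-25 -25 87 0.08;-25 -25 87 0.15;-25 -25 87 0.23;-25 -25 87 0.32;-25 -25 87 0.42;-25 -25 87 0.52;-25 -25 87 0.62;-25 -25 87 0.72;-25 -25 87 0.82;-25 -25 87 0.92;-25 -25 87 1")

```text
time_s: 33.67
tcp_pos: [0.3948, 0.2079, 0.1763]
eef_rot: [-3.141, -0.0, 2.428]
wrist_force: [-0.3, -0.4, -1.5]
gripper_width: 0.0272
grip_force: 118.4
```

Request:
jog_arm(targets="0 0 0 0.09;0 0 0 0.18;0 0 0 0.27;0 0 0 0.36;0 0 0 0.45;0 0 0 0.52;0 0 0 0.57;0 0 0 0.6;2 0 0 0.6;6 0 0 0.6;12 0 0 0.6;18 0 0 0.6;24 0 0 0.6;30 0 0 0.6;34 0 0 0.6;37 0 0 0.6;38 0 0 0.6;38 0 0 0.6;38 0 0 0.6")

```text
time_s: 35.25
tcp_pos: [0.4328, 0.2079, 0.1762]
eef_rot: [-3.142, -0.0, 3.023]
wrist_force: [-0.1, -0.2, -2.1]
gripper_width: 0.0273
grip_force: 118.4
```

```bash
python3 tilt.py t20
python3 - <<'E'
from h import *
b,e=grab("side","s20"); a=cv2.imread("pics/t20.png")
cv2.imwrite("pics/v20.png",np.hstack([cv2.resize(a[120:320,160:370],(400,380)),cv2.resize(b[130:330,130:340],(400,380))]))
E
```

```text
t 35.25 tcp [0.43282712 0.20794605 0.17623541] yaw -0.11919553394871873 ctr_pred [0.53528665 0.23092528] 
floor slopes x,y [-0.01255947 -0.02365546] z0 0.1279991136724908 337 273 z0-tcp -0.04823629334573068 rect ((0.5499918460845947, 0.199057936668396), (0.058823272585868835, 0.14086444675922394), 82.66184997558594) F [-0.08703202 -0.24794021 -2.06132093]
```

View pics/v20.png

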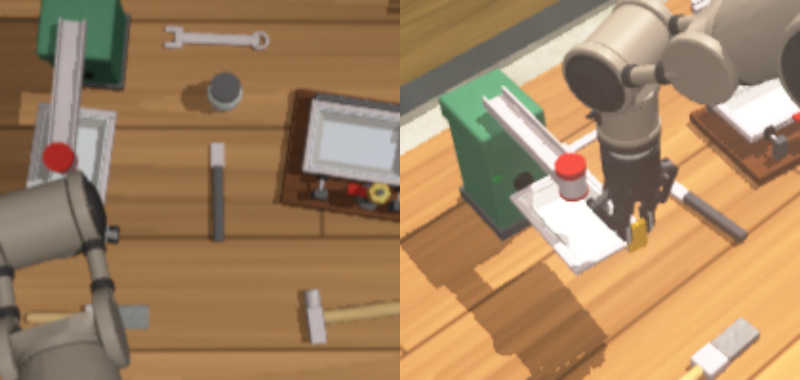

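The tray is held under the spout with its tab end toward the robot, and it clears the cabinet. The red collar is at crop (58,157) and the tray's far rim runs from about (38,104) to (116,110). One quick check of the centre from that far edge.

Run:
```python
from h import *
f=lambda x,y:(160+x*210/400,120+y*200/380)
p=plane("top",[f(38,104),f(116,110)],.155); print(p,np.linalg.norm(p[1]-p[0])); d=np.array([np.cos(-.119),np.sin(-.119)]); print("centre",p.mean(0)[:2]-.09*d)
s=manip.get_state(); print(s["qvel"].round(4))
```

```text
[[0.62813427 0.27936698 0.155     ]
 [0.61898418 0.16090925 0.155     ]] 0.11881059327804233
centre [0.53419572 0.23082285]
[ 0.0008 -0.0007  0.0008  0.0005 -0.0005 -0.0011]
```

The centre comes out at (0.534,0.231) against the spout at (0.535,0.2315), and the arm is still. Handing in.

Request:
jog_arm(targets="0 0 0 0;0 0 0 0;0 0 0 0;0 0 0 0;0 0 0 0;0 0 0 0")

```text
time_s: 35.85
tcp_pos: [0.433, 0.208, 0.1763]
eef_rot: [3.141, -0.0, 3.023]
wrist_force: [-0.1, 0.4, -2.4]
gripper_width: 0.0273
grip_force: 118.4
```

```bash
python3 -c "
from rig import manip
print(manip.hand_in())"
```

```text
the job is handed in; nothing more can be done
None
```

I handed the job in at 35.9 s with no verdict shown: the dog is clear, and the tray hangs still and nearly level by its tab about 6 cm under the spout; but the first lift brought it off flat, so I re-seated it and peeled it corner first, and I later rested it on the bench, never letting go, to level it.

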